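Set up an exhaust pipe in the V-block for tacking to its flange

ROBOT

A 7-joint arm with a two-finger parallel gripper is mounted at the origin on the work surface. World frame = base frame: x ahead of the robot, y to its left, z up, the work surface at z = 0. Lengths are in m, angles in rad, forces in N, time in s.
With the tool pointing down it reaches from about 0.425 to 0.875 m from the base axis. Payload 8.4 kg.
Tool frame: the origin (TCP) lies on the centre line of the jaws, within the pads' length; the fingertips stand 11 mm ahead of it and the grasp point (between the pads) lies 8 mm behind it; z points along the fingers, y is the direction in which the jaws open and shut (so a half turn about z gives the same grasp; the last joint's range is limited). The gripper opens to 85 mm and grips with 20 to 120 N. Pads are 22 mm wide; open, the fingers measure 114 mm over their backs; the gripper's body (76 mm by 85 mm) begins 54 mm behind the grasp point. The pads swing forward as they close: fully open they stand 13 mm farther back than shut.
Start: joints at [1.183, 0.333, 0.04, 1.465, -0.013, 1.343, -0.059], TCP at [0.185, -0.623, 0.242] pointing down, gripper open.
Joint ranges: [-2.58, 2.58], [-0.38, 2.09], [-1.3, 1.39], [0.25, 2.4], [-1.5, 4.64], [0.08, 2.09], [-2.65, 2.65]. Speed limits (rad/s): [2.22, 2.22, 2.79, 2.79, 3.14, 3.14, 3.14].

INTERFACE

Orientations are given as a unit quaternion [x, y, z, w].
In Python, from cell import r gives the robot as it stands.
- The arm moves only by the tool play_rows, never from a script. Its argument "rows" is a list of rows, each an object with "linear": the shift along the tool's x, y, z in m, a list of three; "turn": the turn, a rotation vector about the tool's x, y, z in rad, a list of three; "jaw": the finger opening in m, from 0 to 0.0854. A call has 1 to 20 rows; each row is the pose to reach, as a shift and turn from the pose commanded when the call began, along the tool's axes at that moment; what a row does not reach only later rows make up. A row lasts 1/12 s, in which the tool goes at most 41.7 mm and 7.16 degrees, less where a joint would pass 70% of its speed; a pose out of reach is approached as far as the arm can. A call with a gripper value outside its range is refused whole. The fingers move at their own pace and stop on an object; "grip_force" is the grip in N (left out, the last holds). Time passes only in rows, so rows that repeat a pose let the fingers close. It gives the time, the measured TCP pose, the force and the opening at its end, in the units of the state.
- r.observe(): the state, without advancing time (a new reading comes with each control period).
- r.camera(name): name is "scene" or "top"; returns the picture (400x640x3 uint8, red, green, blue); there is no depth.
- r.get_calibration(name): a dict with "fx", "fy", "cx", "cy" (pixels), "dist_coeffs" ([k1, k2, p1, p2, k3] as OpenCV has them; the pictures are not rectified), "R" (3x3) and "t" (3): a world point X has camera coordinates R X + t. Camera axes: x right, y down, z forward; pixel columns grow to the right and rows downward; lengths in m; the calibration is good to about 2 mm. A picture is of the moment at which its call begins. get_calibration takes no time and is no camera call.
- r.hand_in(): hands the job in, once; it reports no verdict.
The state is a dict: "time": time; "joints": joint angles; "qvel": joint speeds; "effort": joint torques, N m; "tool_pos": TCP position; "tcp_rot": TCP orientation; "ft_force": force on the tool from outside, world axes, zero at the start; "wrist_torque": the same for the moment, N m; "gripper_width": finger opening in m.
Only numpy, scipy, OpenCV 4.12 (cv2) and the standard library are available. Lean on these libraries where they do the work, as an engineer would, in place of code of your own. Each camera call takes 0.05 s, during which the arm holds its last target. There are 200 camera calls.

TASK

Slide the V-block flat along the bench, without lifting it, into its chalk outline in front of the bolted-up exhaust flange. Then lay the bright steel pipe down in the vee with its end up against the flange, and finish while still holding it pressed firmly down into the vee, so that it bears on both sides and can be tacked. Leave the rusty pipe, the spray can, the wire brush and the welding magnet where they are.

Things in the scene. Friction and masses are not known exactly. Their poses are not given: they have to be found in the camera images.
- vblock_mid (a point): Loose ground-steel V-block, 0.9 kg, 56 mm wide (x), 90 long (y, along the vee), 48 high, standing on the bench; symmetrical, either way round is right. Point: its centre, 24 mm up; own axes, z up. Base 16 mm thick, full length, with flat sides to grip. On it two cheeks 14 mm thick, one at each end (62 mm free between), each with a 90 degree vee 42 mm wide, 21 deep, cut from the top.
- vee_a: The vee's sloping side on the block's +x side, on both cheeks; part of the V-block. Frame: the centre of the block's underside, block's axes. A pipe seated in the vee has its axis 53.9 mm above this origin (29.9 mm above the block's centre), right over the centre line, along y.
- vee_b: The vee's sloping side on the block's -x side, on both cheeks; part of the V-block, same frame as the other side. A seated pipe stands half out of the vee; between the cheeks fingers can reach down beside it to the base.
- outline (a point): Centre, on the bench top, of the white chalk rectangle where the V-block belongs: inner edges 60 x 94 mm, 2 mm clear round the block. Its y is the long direction and points to the flange, which stands upright beyond that end; x is across. Fixed during a run.
- flange_face (a point): Centre of the face of the fixed bare-steel, lozenge-shaped two-bolt exhaust flange, 100 mm wide, 54 high; 75 mm from the outline's centre along its y, 53.9 mm above the bench, level with a seated pipe; axes as the outline. The pipe's end butts on this face. Two brass-yellow bolt heads stand 8 mm out of it, 38 mm to each side. Behind: a blue angle plate, 112 mm wide, 86 high.
- pipe_mid (a point): Bright bare steel pipe, 38 mm outside diameter, 150 long, 0.27 kg. Point: its centre on its axis; x runs along it. At first it lies level in one of two notches of the wooden pipe rest, axis 35 mm above the bench; two battens 20 mm thick, 26 high carry it, 80 mm free between them round its middle; the rest's base is 6 mm thick.
- pipe: The bright pipe again, its frame at the same centre point.
- old_pipe_mid (a point): Rusty brown pipe of the same size in the other notch of the rest, 104 mm from the bright one; the point is its centre, x along it. Leave it.
- can: White spray can with a blue band, 58 mm diameter, 185 mm high, standing on the bench; origin at the centre of its underside. Leave it.
- brush_mid (a point): Wire brush with a light wooden back, 210 mm long (its x), 30 mm wide, 38 mm high; the point is about its middle, 20 mm up. Leave it.
- magnet_mid (a point): Red arrow-shaped welding magnet lying flat, 110 x 75 mm, 18 mm thick; the point is its centre. Leave it.
Things that resemble listed ones, but are neither listed nor needed, are in the scene too. Leave any green or red look-alike of the pipe alone.

How it is judged:
On the way, in this order (a step that is already met when the one before it is completed fails the run):
1. the V-block stands in its chalk outline (horizontal distance between vblock_mid and outline below 0.007 m and angle between the y axis of vblock_mid and the y axis of outline, either way round below 0.08 rad and linear speed of vee_a below 0.02 m/s), for 0.2 s.
2. the bright pipe lies in the vee (x of pipe_mid in the frame of vblock_mid between -0.003 and 0.003 m and z of pipe_mid in the frame of vblock_mid between 0.026 and 0.033 m and angle between the x axis of pipe_mid and the y axis of vblock_mid, either way round below 0.05 rad and y of pipe_mid in the frame of vblock_mid between -0.03 and 0.03 m), for 0.2 s.
At the end, for the whole second after the job is handed in: V-block flat on the bench, within 7 mm and 0.08 rad of the chalk outline; bright pipe at rest in the vee (within 3 mm, 0.05 rad), its end within 5 mm of the flange; fingers press it so that each side of the vee carries over 4 N (its weight alone gives 2 N) (all of step 2 and horizontal distance between vblock_mid and outline below 0.007 m and angle between the y axis of vblock_mid and the y axis of outline, either way round below 0.08 rad and height (world z) of vblock_mid below 0.026 m and y of pipe_mid in the frame of flange_face above -0.08 m and contact force between pipe and vee_a above 4 N and contact force between pipe and vee_b above 4 N and contact force between the fingers and pipe above 3 N and linear speed of pipe below 0.01 m/s); the arm keeps its last pose, push and grip.
It fails at once if the V-block is lifted off the bench or tipped (height (world z) of vblock_mid above 0.031 m or angle between vblock_mid's own z axis and vertical above 0.12 rad).
It fails at once if the bright pipe is dropped (contact force between the fingers and pipe below 0.1 N and linear speed of pipe above 0.5 m/s).
It fails at once if the rusty pipe, the can, the brush or the magnet is moved (distance of any of old_pipe_mid, can, brush_mid, magnet_mid from where it was at the start of the episode above 0.025 m).
It also fails if it takes over 72 s, if anything falls off the work surface, if the arm or the gripper's body presses on something with over 40 N, if the wrist force passes 120 N, or if a joint passes its speed limit or range.

## Working session

There is one attempt and no reset: what is moved stays moved. The work goes in short steps, Python scripts to look and compute and a tool call to move; the robot and the scene stay as the last step left them, time stands still between calls to the robot, and variables do not carry over. Pictures are saved under pics/ and viewed, about 8 in all and at most 12, crops included, and the job is handed in when it is done.

Besides the shell and the picture viewer there is one more tool, called after "Call:" as name([rows], argument=value, ...), one row to a line, values as JSON. play_rows: Moves the arm, as the interface text tells. Its arguments: {"type":"object","properties":{"rows":{"type":"array","items":{"type":"object","properties":{"linear":{"type":"array","items":{"type":"number"}},"turn":{"type":"array","items":{"type":"number"}},"jaw":{"type":"number"}}}},"grip_force":{"type":"number"}},"required":["rows"]}

```bash
ls; mkdir -p pics
python3 - <<'E'
from cell import r
import cv2
for n in("scene","top"):
    cv2.imwrite(f"pics/{n}0.png",r.camera(n)[:,:,::-1]); c=r.get_calibration(n); print(n,c)
print(r.observe())
E
```

```text
pics
scene {'fx': 401.39717511603504, 'fy': 401.39717511603504, 'cx': 319.0199609791843, 'cy': 195.43318024087665, 'dist_coeffs': array([-0.08296198,  0.        ,  0.        ,  0.        ,  0.        ]), 'R': array([[-0.39442547,  0.91889747,  0.00748265],
       [ 0.77693022,  0.33781404, -0.53128251],
       [-0.49072189, -0.20373785, -0.84716168]]), 't': array([ 0.34603461, -0.34077311,  1.48012802])}
top {'fx': 367.1315072164327, 'fy': 367.1315072164327, 'cx': 312.81705689035573, 'cy': 201.1206191215963, 'dist_coeffs': array([0.01060768, 0.        , 0.        , 0.        , 0.        ]), 'R': array([[ 0.01225527, -0.99984094,  0.01295801],
       [-0.99230633, -0.01375752, -0.12304018],
       [ 0.12319887, -0.01135043, -0.99231709]]), 't': array([-0.13677753,  0.55513142,  1.03490841])}
{'time': 0.1, 'joints': array([ 1.18280263,  0.33386666,  0.03988775,  1.46616572, -0.01341076,
        1.34330193, -0.0585044 ]), 'qvel': array([ 4.33537630e-04, -5.98039079e-04,  5.37887197e-05, -2.58942522e-03,
        9.09572857e-04, -1.14187328e-05, -2.20923686e-03]), 'effort': array([ 5.13220875e-03, -6.60006881e+01,  1.37106936e+00, -4.06466603e+01,
        1.71464944e-02,  8.93425226e-03,  6.02766409e-05]), 'tool_pos': array([ 0.18497889, -0.62271682,  0.24150169]), 'tcp_rot': array([ 9.89595188e-01,  1.43877794e-01, -1.52242269e-04, -7.21863014e-04]), 'ft_force': array([0.59284494, 0.657804  , 0.34112067]), 'wrist_torque': array([-0.02240031,  0.02472536,  0.01597924]), 'gripper_width': 0.08548433687499517}
```

View pics/scene0.png

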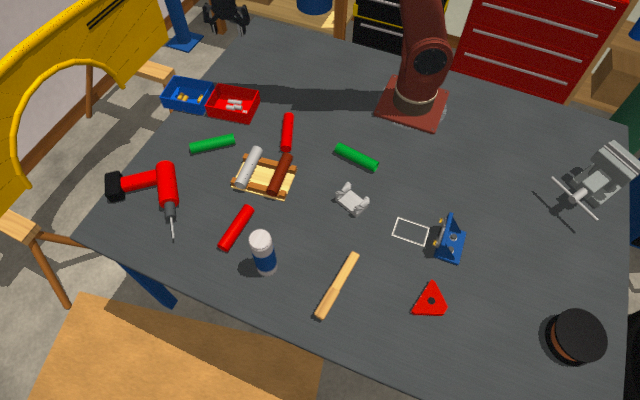

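View pics/top0.png

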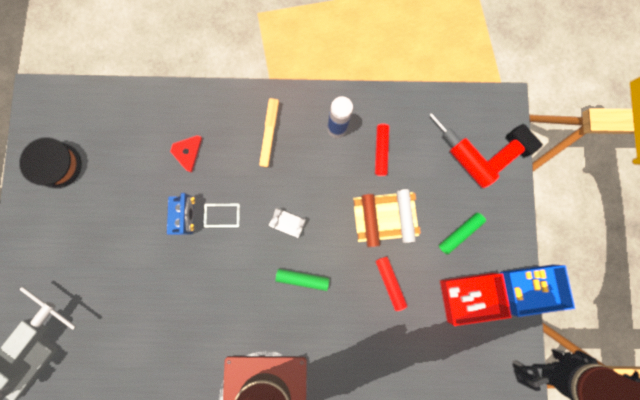

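The scene view shows the bright pipe at about (248,168), the V-block at (351,199), the outline at (410,231) and the flange at (447,237). In the top view they are at (406,215), (288,222), (222,215) and (187,214). Next I'll measure them by colour masks.

```bash
cat > h.py <<'E'
from cell import r
import cv2, numpy as np
C={n:r.get_calibration(n) for n in("scene","top")}
def K(c): return np.array([[c["fx"],0,c["cx"]],[0,c["fy"],c["cy"]],[0,0,1]])
def ray(n,p):
    c=C[n]; q=cv2.undistortPoints(np.array(p,float).reshape(-1,1,2),K(c),c["dist_coeffs"]).reshape(-1,2)
    d=np.c_[q,np.ones(len(q))]@c["R"]; return -c["R"].T@c["t"],d
def plane(n,p,z):
    o,d=ray(n,p); return o+d*((z-o[2])/d[:,2])[:,None]
def proj(n,X):
    c=C[n]; return cv2.projectPoints(np.array(X,float).reshape(-1,3),cv2.Rodrigues(c["R"])[0],c["t"],K(c),c["dist_coeffs"])[0].reshape(-1,2)
def white(im,lo=140,s=45):
    im=im.astype(int); return ((im.min(2)>lo)&(im.max(2)-im.min(2)<s)).astype(np.uint8)
def blobs(m,x0,y0,x1,y1,amin=15):
    k=np.zeros_like(m); k[y0:y1,x0:x1]=m[y0:y1,x0:x1]
    return sorted([c for c in cv2.findContours(k,cv2.RETR_EXTERNAL,cv2.CHAIN_APPROX_NONE)[0] if cv2.contourArea(c)>amin],key=cv2.contourArea,reverse=True)
E
python3 - <<'E'
from h import *
a=cv2.imread("pics/top0.png");b=cv2.imread("pics/scene0.png")
B={"top":dict(outl=(200,198,246,232),vb=(264,202,310,242),pipe=(394,185,420,246)),"scene":dict(outl=(386,212,432,248),vb=(330,180,372,218),pipe=(232,142,266,192))}
for n,im in(("top",a),("scene",b)):
    for k,bx in B[n].items():
        for c in blobs(white(im,110 if k!="outl" else 130),*bx)[:2]:
            rc=cv2.minAreaRect(c.astype(np.float32)); pts=cv2.boxPoints(rc)
            z=dict(outl=0,vb=.048,pipe=.035)[k]
            print(n,k,cv2.contourArea(c),rc, "\n",plane(n,np.vstack([pts,pts.mean(0)]),z)[:,:2].round(4).tolist())
cr=lambda i,x,y,w,h:cv2.resize(i[y:y+h,x:x+w],None,fx=6,fy=6,interpolation=cv2.INTER_CUBIC)
top=np.vstack([cr(a,180,190,133,50),cr(b,330,165,133,50)])
cv2.imwrite("pics/crop1.png",top)
cv2.imwrite("pics/crop2.png",np.hstack([cr(a,350,180,66,70),cr(b,228,138,66,70)]))
E
```

```text
top outl 1356.0 ((223.5, 214.5), (33.0, 43.0), 90.0) 
 [[0.5661, 0.2026], [0.5679, 0.0741], [0.4689, 0.0706], [0.4674, 0.1977], [0.5173, 0.1363]]
top vb 1755.0 ((286.5, 221.5), (39.0, 45.0), 90.0) 
 [[0.5508, 0.0109], [0.5526, -0.1184], [0.441, -0.1199], [0.4394, 0.0077], [0.4956, -0.0549]]
top pipe 940.5 ((406.5, 215.0), (60.0, 25.0), 90.0) 
 [[0.6079, -0.3675], [0.609, -0.4411], [0.4338, -0.4369], [0.4328, -0.3648], [0.52, -0.4026]]
top pipe 18.0 ((396.5, 223.5), (5.0, 5.0), 0.0) 
 [[0.4875, -0.3656], [0.502, -0.3659], [0.5022, -0.3804], [0.4877, -0.3802], [0.4949, -0.373]]
scene outl 648.5 ((410.3999938964844, 231.3000030517578), (35.10127639770508, 19.922346115112305), 18.43494987487793) 
 [[0.5511, 0.0919], [0.4818, 0.0898], [0.4784, 0.1948], [0.5469, 0.1939], [0.515, 0.1429]]
scene vb 479.5 ((352.1585693359375, 197.9268341064453), (32.640316009521484, 21.55198097229004), 38.65980911254883) 
 [[0.5214, -0.1085], [0.4481, -0.0935], [0.4865, 0.0033], [0.5566, -0.0138], [0.5039, -0.0525]]
scene pipe 413.0 ((249.1000213623047, 164.8000030517578), (10.733125686645508, 41.59086608886719), 26.56505012512207) 
 [[0.5836, -0.4117], [0.4286, -0.4292], [0.434, -0.3904], [0.5874, -0.3754], [0.5108, -0.4013]]
```

View pics/crop1.png

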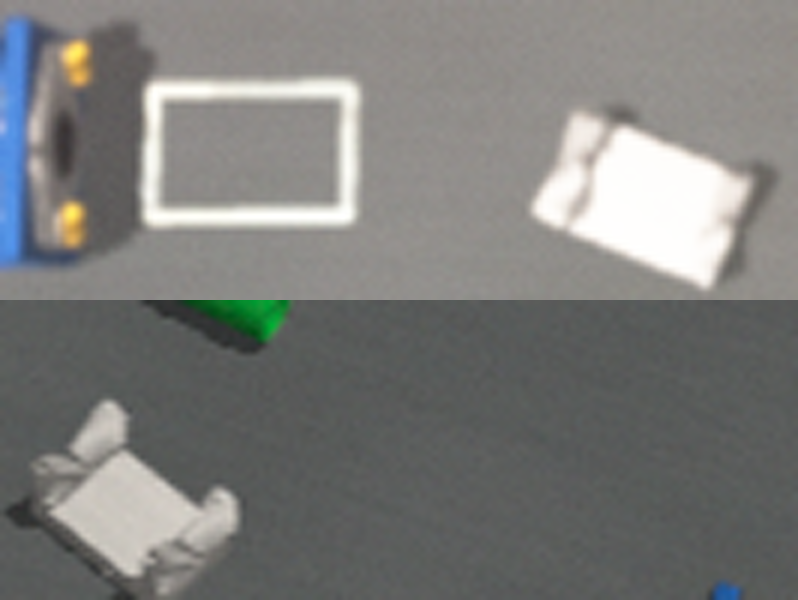

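```bash
cat >> h.py <<'E'
def blob(n,im,box,lo,f=4,s=60,med=None):
    """biggest white blob in box, sub-pixel by upscaling; returns contour in full-image px"""
    x0,y0,x1,y1=box; u=cv2.resize(im[y0:y1,x0:x1],None,fx=f,fy=f,interpolation=cv2.INTER_CUBIC)
    m=white(u,lo,s); c=max(cv2.findContours(m,cv2.RETR_EXTERNAL,cv2.CHAIN_APPROX_NONE)[0],key=cv2.contourArea)
    return ((c.reshape(-1,2)+.5)/f-.5+[x0,y0]).astype(np.float32)
def ax(P):  # rect in world: centre, sides, long-axis yaw
    rc=cv2.minAreaRect(P[:,:2].astype(np.float32)); b=cv2.boxPoints(rc); e=[b[1]-b[0],b[2]-b[1]]; l=max(e,key=np.linalg.norm)
    return np.round(rc[0],4),np.round(sorted(np.linalg.norm(e,axis=1)),4),round(float(np.degrees(np.arctan2(l[1],l[0])))%180,2)
E
python3 - <<'E'
from h import *
a=cv2.imread("pics/top0.png");b=cv2.imread("pics/scene0.png")
B={"top":dict(outl=(200,198,246,232),vb=(264,202,310,242),pipe=(394,182,420,248)),"scene":dict(outl=(386,212,432,248),vb=(330,180,372,218),pipe=(230,142,266,194))}
for n,im in(("top",a),("scene",b)):
    for k,bx in B[n].items():
        x0,y0,x1,y1=bx
        for lo in (170,190,210) if n=="top" else (110,130,150):
            print(n,k,lo,*ax(plane(n,blob(n,im,bx,lo),dict(outl=0,vb=.024,pipe=.035)[k])))
print(np.percentile(a[150:180,210:240].min(2),[1,50,99]),np.percentile(b[150:180,420:450].min(2),[1,50,99]))
# scene floor corners of block from crop (hand-picked), z=.016
p=np.array([[122,447],[200,510],[130,578],[48,515]],float)-[0,300]; p=(p+.5)/6-.5+[330,165]
X=plane("scene",p,.016); print(X.round(4).tolist(),X.mean(0))
E
```

```text
top outl 170 [0.5163 0.1424] [0.0749 0.1075] 90.72
top outl 190 [0.5159 0.1425] [0.0721 0.1061] 91.2
top outl 210 [0.5159 0.1428] [0.0705 0.1038] 91.2
top vb 170 [ 0.4945 -0.0534] [0.0599 0.0968] 68.62
top vb 190 [ 0.4943 -0.0535] [0.0582 0.095 ] 68.51
top vb 210 [ 0.4907 -0.0627] [0.0565 0.0737] 68.36
top pipe 170 [ 0.5196 -0.3981] [0.0661 0.1578] 179.14
top pipe 190 [ 0.5193 -0.3981] [0.0661 0.1555] 179.14
top pipe 210 [ 0.5199 -0.4049] [0.0408 0.1537] 5.27
scene outl 110 [0.5145 0.1423] [0.0736 0.1057] 91.15
scene outl 130 [0.5145 0.1422] [0.0714 0.1044] 91.26
scene outl 150 [0.5147 0.1422] [0.0699 0.1031] 91.06
scene vb 110 [ 0.4882 -0.0572] [0.076  0.1049] 69.07
scene vb 130 [ 0.4914 -0.0495] [0.0742 0.082 ] 69.06
scene vb 150 [ 0.4926 -0.0468] [0.0725 0.0734] 68.89
scene pipe 110 [ 0.5082 -0.4015] [0.0391 0.1607] 6.47
scene pipe 130 [ 0.5079 -0.4028] [0.0365 0.1573] 5.63
scene pipe 150 [ 0.5074 -0.4029] [0.032  0.1543] 5.72
[132. 138. 143.] [83. 88. 92.]
[[0.4567, -0.0753, 0.016], [0.4768, -0.0246, 0.016], [0.5288, -0.0434, 0.016], [0.5107, -0.0953, 0.016]] [ 0.49324465 -0.05964639  0.016     ]
```

View pics/crop2.png

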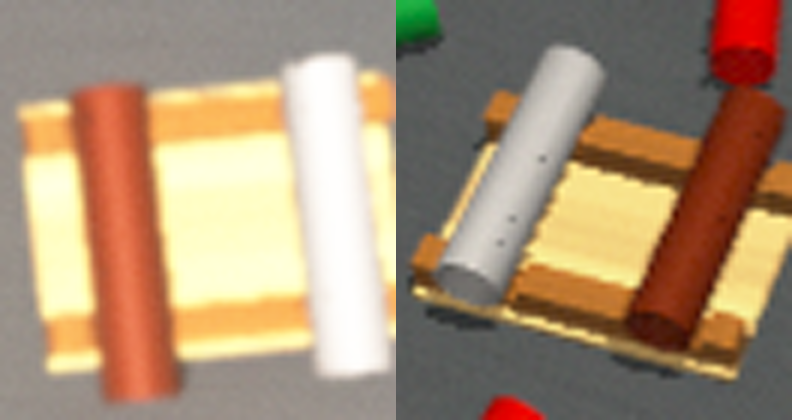

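The pipe crop shows the bright pipe running from about (403,189) to (410,241) in top-view pixels, with the rusty one beside it. The measurements I'll use:

| Item | Position (x, y) | Angle |
|---|---|---|
| Outline | (0.516, 0.1424) | 91.2° |
| V-block | (0.494, -0.0535) | 68.5° |
| Pipe | (0.519, -0.4045) | about 5.4° |

Next is the move to above the V-block.

```bash
cat >> h.py <<'E'
from scipy.spatial.transform import Rotation as Ro
def Rd(deg):
    c,s=np.cos(np.radians(deg)),np.sin(np.radians(deg)); return np.array([[c,s,0],[s,-c,0],[0,0,-1]])
def go(*gs,start=None):
    """gs: (pos, tool-x yaw deg); prints shift+turn in the tool frame at present (or at start=(pos,deg))"""
    if start: p,R=np.array(start[0]),Rd(start[1])
    else:
        o=r.observe(); p,R=o["tool_pos"],Ro.from_quat(o["tcp_rot"]).as_matrix()
        print("t",round(o["time"],2),"p",p.round(4),"yaw",round(float(np.degrees(np.arctan2(R[1,0],R[0,0]))),2),"F",o["ft_force"].round(1),"w",round(float(o["gripper_width"]),4),"j",o["joints"].round(2))
    for q,d in gs: print("lin",(R.T@(np.array(q)-p)).round(4).tolist(),"turn",Ro.from_matrix(R.T@Rd(d)).as_rotvec().round(4).tolist())
E
python3 - <<'E'
from h import *
go(((.494,-.0535,.13),68.5))
go(((.494,-.0535,.012),68.5),start=((.494,-.0535,.13),68.5))
E
```

```text
t 0.1 p [ 0.185  -0.6227  0.2415] yaw 16.54 F [0.6 0.7 0.3] w 0.0855 j [ 1.18  0.33  0.04  1.47 -0.01  1.34 -0.06]
lin [0.4583, -0.4575, 0.1121] turn [-0.0014, -0.0006, -0.9068]
lin [0.0, 0.0, 0.118] turn [0.0, 0.0, 0.0]
```

Call:
play_rows([
  {"linear":[0.03,-0.03,0],"turn":[0,0,-0.06],"jaw":0.085},
  {"linear":[0.06,-0.06,0],"turn":[0,0,-0.12],"jaw":0.085},
  {"linear":[0.085,-0.085,0.01],"turn":[0,0,-0.18],"jaw":0.085},
  {"linear":[0.11,-0.11,0.02],"turn":[0,0,-0.24],"jaw":0.085},
  {"linear":[0.14,-0.14,0.03],"turn":[0,0,-0.3],"jaw":0.085},
  {"linear":[0.17,-0.17,0.04],"turn":[0,0,-0.36],"jaw":0.085},
  {"linear":[0.2,-0.2,0.05],"turn":[0,0,-0.42],"jaw":0.085},
  {"linear":[0.23,-0.23,0.06],"turn":[0,0,-0.48],"jaw":0.085},
  {"linear":[0.26,-0.26,0.07],"turn":[0,0,-0.54],"jaw":0.085},
  {"linear":[0.29,-0.29,0.08],"turn":[0,0,-0.6],"jaw":0.085},
  {"linear":[0.32,-0.32,0.09],"turn":[0,0,-0.66],"jaw":0.085},
  {"linear":[0.35,-0.35,0.1],"turn":[0,0,-0.72],"jaw":0.085},
  {"linear":[0.38,-0.38,0.11],"turn":[0,0,-0.78],"jaw":0.085},
  {"linear":[0.41,-0.41,0.112],"turn":[0,0,-0.84],"jaw":0.085},
  {"linear":[0.435,-0.435,0.112],"turn":[0,0,-0.88],"jaw":0.085},
  {"linear":[0.45,-0.45,0.112],"turn":[0,0,-0.9],"jaw":0.085},
  {"linear":[0.4583,-0.4575,0.112],"turn":[0,0,-0.907],"jaw":0.085},
  {"linear":[0.4583,-0.4575,0.112],"turn":[0,0,-0.907],"jaw":0.085},
  {"linear":[0.4583,-0.4575,0.112],"turn":[0,0,-0.907],"jaw":0.085},
])

```text
time: 1.68
tool_pos: [0.4938, -0.0542, 0.13]
tcp_rot: [0.826, 0.563, -0.0, -0.0]
ft_force: [-0.4, -0.7, 1.0]
gripper_width: 0.0846
```

Run:
```python
from h import *
go(((.494,-.0535,.012),68.5))
```

```text
t 1.68 p [ 0.4938 -0.0542  0.13  ] yaw 68.55 F [-0.4 -0.7  1. ] w 0.0846 j [ 0.53  0.16 -0.55  1.94  0.09  1.06 -0.43]
lin [0.0007, 0.0, 0.118] turn [-0.0009, 0.0003, 0.0008]
```

Call:
play_rows([
  {"linear":[0,0,0.02],"turn":[0,0,0],"jaw":0.085},
  {"linear":[0,0,0.04],"turn":[0,0,0],"jaw":0.085},
  {"linear":[0,0,0.06],"turn":[0,0,0],"jaw":0.085},
  {"linear":[0,0,0.08],"turn":[0,0,0],"jaw":0.085},
  {"linear":[0,0,0.095],"turn":[0,0,0],"jaw":0.085},
  {"linear":[0,0,0.105],"turn":[0,0,0],"jaw":0.085},
  {"linear":[0,0,0.112],"turn":[0,0,0],"jaw":0.085},
  {"linear":[0,0,0.117],"turn":[0,0,0],"jaw":0.085},
  {"linear":[0,0,0.117],"turn":[0,0,0],"jaw":0.07},
  {"linear":[0,0,0.117],"turn":[0,0,0],"jaw":0.063},
  {"linear":[0,0,0.117],"turn":[0,0,0],"jaw":0.059},
  {"linear":[0,0,0.117],"turn":[0,0,0],"jaw":0.056},
  {"linear":[0,0,0.117],"turn":[0,0,0],"jaw":0.052},
  {"linear":[0,0,0.117],"turn":[0,0,0],"jaw":0.05},
  {"linear":[0,0,0.117],"turn":[0,0,0],"jaw":0.05},
  {"linear":[0,0,0.117],"turn":[0,0,0],"jaw":0.05},
], grip_force=30)

```text
time: 3.02
tool_pos: [0.4951, -0.0542, 0.0144]
tcp_rot: [0.827, 0.563, 0.001, 0.001]
ft_force: [-0.2, -0.5, 6.0]
gripper_width: 0.0551
```

Run:
```python
from h import *
o=r.observe();print(o["wrist_torque"])
for n in("scene","top"): cv2.imwrite(f"pics/{n}1.png",r.camera(n)[:,:,::-1])
go(((.516,.1424,.013),91.2))
a=cv2.imread("pics/top1.png");b=cv2.imread("pics/scene1.png")
cr=lambda i,x,y,w,h:cv2.resize(i[y:y+h,x:x+w],None,fx=6,fy=6,interpolation=cv2.INTER_CUBIC)
cv2.imwrite("pics/crop3.png",np.hstack([cr(a,255,185,66,80),cr(b,320,165,66,80)]))
```

```text
[-0.18502554  0.10395076  0.0413285 ]
t 3.12 p [ 0.4951 -0.0542  0.0144] yaw 68.51 F [-0.8 -1.8  5.8] w 0.0551 j [ 0.48  0.33 -0.52  2.04  0.22  0.83 -0.54]
lin [0.1906, -0.0525, 0.0013] turn [0.002, 0.0003, -0.3959]
```

View pics/crop3.png

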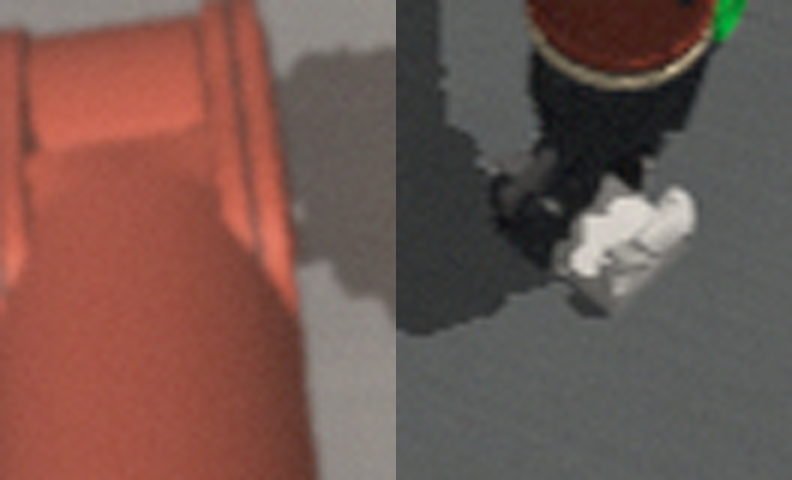

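The block is gripped: the scene crop shows it between the fingers and the opening is 55 mm. Next I slide it.

Call:
play_rows([
  {"linear":[0.005,-0.001,0],"turn":[0,0,-0.005],"jaw":0.05},
  {"linear":[0.015,-0.004,0],"turn":[0,0,-0.03],"jaw":0.05},
  {"linear":[0.028,-0.008,0],"turn":[0,0,-0.06],"jaw":0.05},
  {"linear":[0.042,-0.012,0],"turn":[0,0,-0.09],"jaw":0.05},
  {"linear":[0.056,-0.015,0],"turn":[0,0,-0.12],"jaw":0.05},
  {"linear":[0.07,-0.019,0],"turn":[0,0,-0.15],"jaw":0.05},
  {"linear":[0.084,-0.023,0],"turn":[0,0,-0.18],"jaw":0.05},
  {"linear":[0.098,-0.027,0],"turn":[0,0,-0.21],"jaw":0.05},
  {"linear":[0.112,-0.031,0],"turn":[0,0,-0.24],"jaw":0.05},
  {"linear":[0.126,-0.035,0],"turn":[0,0,-0.27],"jaw":0.05},
  {"linear":[0.14,-0.039,0],"turn":[0,0,-0.3],"jaw":0.05},
  {"linear":[0.154,-0.042,0],"turn":[0,0,-0.33],"jaw":0.05},
  {"linear":[0.166,-0.046,0],"turn":[0,0,-0.36],"jaw":0.05},
  {"linear":[0.177,-0.049,0],"turn":[0,0,-0.38],"jaw":0.05},
  {"linear":[0.185,-0.051,0],"turn":[0,0,-0.39],"jaw":0.05},
  {"linear":[0.19,-0.0525,0],"turn":[0,0,-0.396],"jaw":0.05},
  {"linear":[0.1906,-0.0525,0],"turn":[0,0,-0.396],"jaw":0.05},
  {"linear":[0.1906,-0.0525,0],"turn":[0,0,-0.396],"jaw":0.05},
])

```text
time: 4.62
tool_pos: [0.5161, 0.1422, 0.0144]
tcp_rot: [0.7, 0.714, 0.0, 0.001]
ft_force: [-1.1, -2.7, 7.3]
gripper_width: 0.0551
```

Run:
```python
from h import *
go(((.516,.1424,.013),91.2))
for n in("scene","top"): cv2.imwrite(f"pics/{n}2.png",r.camera(n)[:,:,::-1])
a=cv2.imread("pics/top2.png");b=cv2.imread("pics/scene2.png")
cr=lambda i,x,y,w,h:cv2.resize(i[y:y+h,x:x+w],None,fx=6,fy=6,interpolation=cv2.INTER_CUBIC)
cv2.imwrite("pics/crop4.png",np.hstack([cr(a,180,180,66,70),cr(b,378,200,66,70)]))
```

```text
t 4.62 p [0.5161 0.1422 0.0144] yaw 91.2 F [-1.1 -2.7  7.3] w 0.0551 j [ 0.2   0.42 -0.64  1.94  0.33  0.88 -0.59]
lin [0.0002, -0.0001, 0.0014] turn [0.0016, 0.0011, -0.0]
```

View pics/crop4.png

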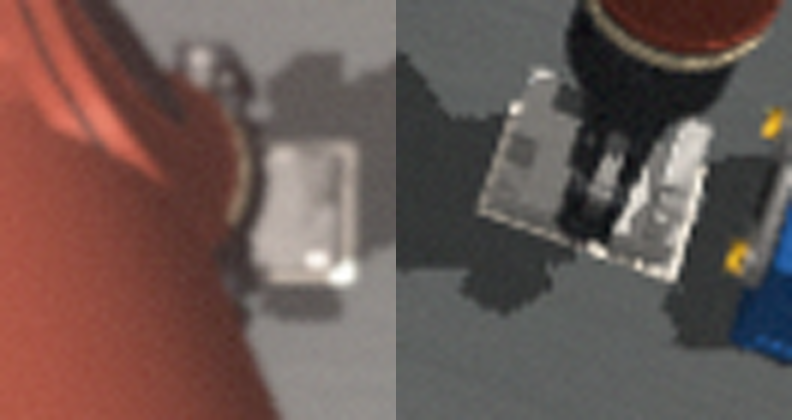

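The top and scene crops show the block sitting inside the chalk lines. I'll release, lift and check.

Call:
play_rows([
  {"linear":[0,0,0],"turn":[0,0,0],"jaw":0.065},
  {"linear":[0,0,0],"turn":[0,0,0],"jaw":0.08},
  {"linear":[0,0,0],"turn":[0,0,0],"jaw":0.085},
  {"linear":[0,0,-0.01],"turn":[0,0,0],"jaw":0.085},
  {"linear":[0,0,-0.03],"turn":[0,0,0],"jaw":0.085},
  {"linear":[0,0,-0.06],"turn":[0,0,0],"jaw":0.085},
  {"linear":[0,0,-0.09],"turn":[0,0,0],"jaw":0.085},
  {"linear":[0,0,-0.12],"turn":[0,0,0],"jaw":0.085},
  {"linear":[-0.03,0,-0.14],"turn":[0,0,0.1],"jaw":0.085},
  {"linear":[-0.06,0,-0.15],"turn":[0,0,0.2],"jaw":0.085},
  {"linear":[-0.09,0,-0.15],"turn":[0,0,0.3],"jaw":0.085},
  {"linear":[-0.12,0,-0.15],"turn":[0,0,0.4],"jaw":0.085},
  {"linear":[-0.15,0,-0.15],"turn":[0,0,0.5],"jaw":0.085},
  {"linear":[-0.18,0,-0.15],"turn":[0,0,0.6],"jaw":0.085},
  {"linear":[-0.21,0,-0.15],"turn":[0,0,0.7],"jaw":0.085},
  {"linear":[-0.25,0,-0.15],"turn":[0,0,0.8],"jaw":0.085},
  {"linear":[-0.29,0,-0.15],"turn":[0,0,0.9],"jaw":0.085},
  {"linear":[-0.33,0,-0.15],"turn":[0,0,1.0],"jaw":0.085},
  {"linear":[-0.37,0,-0.15],"turn":[0,0,1.1],"jaw":0.085},
  {"linear":[-0.4,0,-0.15],"turn":[0,0,1.2],"jaw":0.085},
])

```text
time: 6.38
tool_pos: [0.5228, -0.261, 0.1641]
tcp_rot: [0.982, 0.191, 0.0, 0.0]
ft_force: [1.3, 1.0, -0.7]
gripper_width: 0.0851
```

Run:
```python
from h import *
for n in("scene","top"): cv2.imwrite(f"pics/{n}3.png",r.camera(n)[:,:,::-1])
a=cv2.imread("pics/top3.png");b=cv2.imread("pics/scene3.png")
cr=lambda i,x,y,w,h:cv2.resize(i[y:y+h,x:x+w],None,fx=6,fy=6,interpolation=cv2.INTER_CUBIC)
A,Bb=cr(a,195,190,66,50),cr(b,378,200,66,60)
def pts(n,cx,cy,z):  # expected block corners if exactly at outline centre
    c=np.array([.5155,.1423]); R=np.array([[np.cos(a_),-np.sin(a_)] ,[np.sin(a_),np.cos(a_)]]) if 0 else None
cv2.imwrite("pics/crop5.png",np.hstack([A,Bb[:300]]))
go(((.519,-.4045,.13),5.4))
go(((.519,-.4045,.027),5.4),start=((.519,-.4045,.13),5.4))
```

```text
t 6.48 p [ 0.522  -0.2636  0.1636] yaw 21.78 F [ 0.6  0.1 -0. ] w 0.0853 j [ 0.66  0.28 -0.31  1.71  0.09  1.17 -0.87]
lin [-0.0551, 0.1296, 0.0339] turn [0.0017, 0.0007, 0.286]
lin [0.0, 0.0, 0.103] turn [0.0, 0.0, 0.0]
```

View pics/crop5.png

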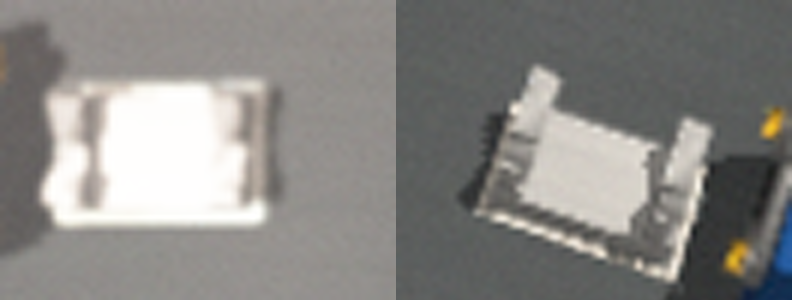

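Run:
```python
from h import *
# expected block corners if at outline centre, in crop px
a=np.radians(91.2); y=np.array([np.cos(a),np.sin(a)]); x=np.array([y[1],-y[0]]); c=np.array([.5155,.1423])
g=lambda i,j,z:np.r_[c+x*i+y*j,z]
for n,off,sh in(("top",(195,190),0),("scene",(378,200),396)):
    for z in(.048,0.0):
        P=[g(i,j,z) for i,j in((-.028,-.045),(-.028,.045),(.028,-.045),(.028,.045))]
        print(n,z,(((proj(n,P)-off)+.5)*6-.5+[sh,0]).round(0).tolist())
P=[g(i,j,.016) for i,j in((-.028,-.031),(-.028,.031),(.028,-.031),(.028,.031))]
print("floor",(((proj("scene",P)-(378,200))+.5)*6-.5+[396,0]).round(0).tolist())
```

```text
top 0.048 [[232.0, 202.0], [41.0, 204.0], [234.0, 85.0], [44.0, 87.0]]
top 0.0 [[251.0, 208.0], [69.0, 210.0], [253.0, 96.0], [72.0, 98.0]]
scene 0.048 [[538.0, 68.0], [715.0, 129.0], [506.0, 162.0], [687.0, 225.0]]
scene 0.0 [[521.0, 115.0], [692.0, 175.0], [490.0, 207.0], [665.0, 269.0]]
floor [[553.0, 109.0], [673.0, 150.0], [522.0, 202.0], [644.0, 245.0]]
```

Call:
play_rows([
  {"linear":[-0.01,0.03,0],"turn":[0,0,0.06],"jaw":0.085},
  {"linear":[-0.025,0.06,0.01],"turn":[0,0,0.12],"jaw":0.085},
  {"linear":[-0.04,0.09,0.02],"turn":[0,0,0.2],"jaw":0.085},
  {"linear":[-0.05,0.12,0.03],"turn":[0,0,0.26],"jaw":0.085},
  {"linear":[-0.0551,0.1296,0.034],"turn":[0,0,0.286],"jaw":0.085},
  {"linear":[-0.0551,0.1296,0.034],"turn":[0,0,0.286],"jaw":0.085},
  {"linear":[-0.0551,0.1296,0.034],"turn":[0,0,0.286],"jaw":0.085},
])

```text
time: 7.07
tool_pos: [0.5223, -0.3971, 0.1293]
tcp_rot: [0.999, 0.054, 0.0, -0.001]
ft_force: [0.8, 0.5, -0.1]
gripper_width: 0.0853
```

Run:
```python
from h import *
go(((.519,-.4045,.027),5.4))
```

```text
t 7.07 p [ 0.5223 -0.3971  0.1293] yaw 6.15 F [ 0.8  0.5 -0.1] w 0.0853 j [ 0.74  0.43 -0.21  1.57  0.09  1.15 -0.95]
lin [-0.0041, 0.0072, 0.1023] turn [-0.0015, -0.0001, 0.013]
```

The block matches the expected corners to within about 1.5 mm. I'll let the arm settle and measure again.

Call:
play_rows([
  {"linear":[0,0,0],"turn":[0,0,0],"jaw":0.085},
  {"linear":[0,0,0],"turn":[0,0,0],"jaw":0.085},
  {"linear":[0,0,0],"turn":[0,0,0],"jaw":0.085},
])

```text
time: 7.32
tool_pos: [0.5229, -0.3966, 0.1302]
tcp_rot: [0.999, 0.054, 0.001, 0.0]
ft_force: [-0.3, 0.5, -0.3]
gripper_width: 0.0852
```

Run:
```python
from h import *
go(((.519,-.4045,.027),5.4))
```

```text
t 7.32 p [ 0.5229 -0.3966  0.1302] yaw 6.21 F [-0.3  0.5 -0.3] w 0.0852 j [ 0.74  0.43 -0.21  1.57  0.09  1.15 -0.95]
lin [-0.0049, 0.0074, 0.1032] turn [0.0001, -0.0011, 0.0142]
```

Call:
play_rows([
  {"linear":[-0.005,0.0075,0.01],"turn":[0,0,0.014],"jaw":0.085},
  {"linear":[-0.005,0.0075,0.03],"turn":[0,0,0.014],"jaw":0.085},
  {"linear":[-0.005,0.0075,0.05],"turn":[0,0,0.014],"jaw":0.085},
  {"linear":[-0.005,0.0075,0.07],"turn":[0,0,0.014],"jaw":0.085},
  {"linear":[-0.005,0.0075,0.085],"turn":[0,0,0.014],"jaw":0.085},
  {"linear":[-0.005,0.0075,0.095],"turn":[0,0,0.014],"jaw":0.085},
  {"linear":[-0.005,0.0075,0.102],"turn":[0,0,0.014],"jaw":0.085},
  {"linear":[-0.005,0.0075,0.102],"turn":[0,0,0.014],"jaw":0.085},
  {"linear":[-0.005,0.0075,0.102],"turn":[0,0,0.014],"jaw":0.07},
  {"linear":[-0.005,0.0075,0.102],"turn":[0,0,0.014],"jaw":0.06},
  {"linear":[-0.005,0.0075,0.102],"turn":[0,0,0.014],"jaw":0.05},
  {"linear":[-0.005,0.0075,0.102],"turn":[0,0,0.014],"jaw":0.044},
  {"linear":[-0.005,0.0075,0.102],"turn":[0,0,0.014],"jaw":0.04},
  {"linear":[-0.005,0.0075,0.102],"turn":[0,0,0.014],"jaw":0.036},
  {"linear":[-0.005,0.0075,0.102],"turn":[0,0,0.014],"jaw":0.03},
  {"linear":[-0.005,0.0075,0.102],"turn":[0,0,0.014],"jaw":0.03},
  {"linear":[-0.005,0.0075,0.102],"turn":[0,0,0.014],"jaw":0.03},
  {"linear":[-0.005,0.0075,0.102],"turn":[0,0,0.014],"jaw":0.03},
], grip_force=50)

```text
time: 8.82
tool_pos: [0.5184, -0.4028, 0.0281]
tcp_rot: [0.999, 0.047, -0.0, -0.002]
ft_force: [-4.7, 12.7, 9.7]
gripper_width: 0.0365
```

Run:
```python
from h import *
go(((.519,-.4045,.16),5.4))
```

```text
t 8.82 p [ 0.5184 -0.4028  0.0281] yaw 5.4 F [-4.7 12.7  9.7] w 0.0365 j [ 0.74  0.54 -0.19  1.64  0.12  0.97 -0.97]
lin [0.0004, 0.0013, -0.1319] turn [-0.0039, 0.0006, 0.0]
```

Call:
play_rows([
  {"linear":[0,0,-0.005],"turn":[0,0,0],"jaw":0.03},
  {"linear":[0,0,-0.015],"turn":[0,0,0],"jaw":0.03},
  {"linear":[0,0,-0.03],"turn":[0,0,0],"jaw":0.03},
  {"linear":[0,0,-0.05],"turn":[0,0,0],"jaw":0.03},
  {"linear":[0,0,-0.07],"turn":[0,0,0],"jaw":0.03},
  {"linear":[0,0,-0.09],"turn":[0,0,0],"jaw":0.03},
  {"linear":[0,0,-0.11],"turn":[0,0,0],"jaw":0.03},
  {"linear":[0,0,-0.12],"turn":[0,0,0],"jaw":0.03},
  {"linear":[0,0,-0.12],"turn":[0,0,0],"jaw":0.03},
  {"linear":[0,0,-0.12],"turn":[0,0,0],"jaw":0.03},
  {"linear":[0,0,-0.12],"turn":[0,0,0],"jaw":0.03},
])

```text
time: 9.73
tool_pos: [0.5172, -0.4059, 0.1459]
tcp_rot: [0.999, 0.046, -0.001, -0.001]
ft_force: [-0.9, -0.6, -3.1]
gripper_width: 0.0362
```

Run:
```python
from h import *
go(((.516,.11,.15),91.2))
```

```text
t 9.73 p [ 0.5172 -0.4059  0.1459] yaw 5.25 F [-0.9 -0.6 -3.1] w 0.0362 j [ 0.75  0.42 -0.2   1.55  0.09  1.18 -0.95]
lin [0.046, -0.5138, -0.0035] turn [-0.002, 0.0003, -1.5002]
```

Call:
play_rows([
  {"linear":[0.001,-0.01,0],"turn":[0,0,-0.03],"jaw":0.03},
  {"linear":[0.003,-0.03,0],"turn":[0,0,-0.1],"jaw":0.03},
  {"linear":[0.005,-0.06,0],"turn":[0,0,-0.19],"jaw":0.03},
  {"linear":[0.008,-0.09,0],"turn":[0,0,-0.28],"jaw":0.03},
  {"linear":[0.011,-0.12,0],"turn":[0,0,-0.37],"jaw":0.03},
  {"linear":[0.014,-0.15,0],"turn":[0,0,-0.46],"jaw":0.03},
  {"linear":[0.017,-0.185,0],"turn":[0,0,-0.56],"jaw":0.03},
  {"linear":[0.02,-0.22,0],"turn":[0,0,-0.66],"jaw":0.03},
  {"linear":[0.023,-0.255,0],"turn":[0,0,-0.76],"jaw":0.03},
  {"linear":[0.026,-0.29,0],"turn":[0,0,-0.86],"jaw":0.03},
  {"linear":[0.029,-0.325,0],"turn":[0,0,-0.96],"jaw":0.03},
  {"linear":[0.032,-0.36,0],"turn":[0,0,-1.06],"jaw":0.03},
  {"linear":[0.035,-0.395,0],"turn":[0,0,-1.16],"jaw":0.03},
  {"linear":[0.038,-0.43,0],"turn":[0,0,-1.26],"jaw":0.03},
  {"linear":[0.041,-0.46,0],"turn":[0,0,-1.35],"jaw":0.03},
  {"linear":[0.043,-0.485,0],"turn":[0,0,-1.42],"jaw":0.03},
  {"linear":[0.045,-0.505,0],"turn":[0,0,-1.475],"jaw":0.03},
  {"linear":[0.046,-0.5138,0],"turn":[0,0,-1.5],"jaw":0.03},
  {"linear":[0.046,-0.5138,0],"turn":[0,0,-1.5],"jaw":0.03},
  {"linear":[0.046,-0.5138,0],"turn":[0,0,-1.5],"jaw":0.03},
])

```text
time: 11.4
tool_pos: [0.5164, 0.1089, 0.1468]
tcp_rot: [0.7, 0.714, -0.001, -0.0]
ft_force: [-0.2, -1.4, -2.5]
gripper_width: 0.037
```

Call:
play_rows([
  {"linear":[0,0,0],"turn":[0,0,0],"jaw":0.03},
  {"linear":[0,0,0],"turn":[0,0,0],"jaw":0.03},
  {"linear":[0,0,0],"turn":[0,0,0],"jaw":0.03},
])

```text
time: 11.65
tool_pos: [0.5168, 0.1083, 0.1472]
tcp_rot: [0.701, 0.714, -0.0, 0.0]
ft_force: [-0.5, -0.3, -3.1]
gripper_width: 0.0366
```

Run:
```python
from h import *
go(((.516,.128,.065),91.2))
b=r.camera("scene")[:,:,::-1]; cv2.imwrite("pics/scene4.png",b)
cv2.imwrite("pics/crop6.png",cv2.resize(b[150:260,360:480],None,fx=5,fy=5,interpolation=cv2.INTER_CUBIC))
```

```text
t 11.65 p [0.5168 0.1083 0.1472] yaw 91.05 F [-0.5 -0.3 -3.1] w 0.0366 j [ 0.34  0.23 -0.7   1.85  0.16  1.12 -0.41]
lin [0.0198, -0.0004, 0.0822] turn [-0.0002, 0.0005, -0.0026]
```

View pics/crop6.png

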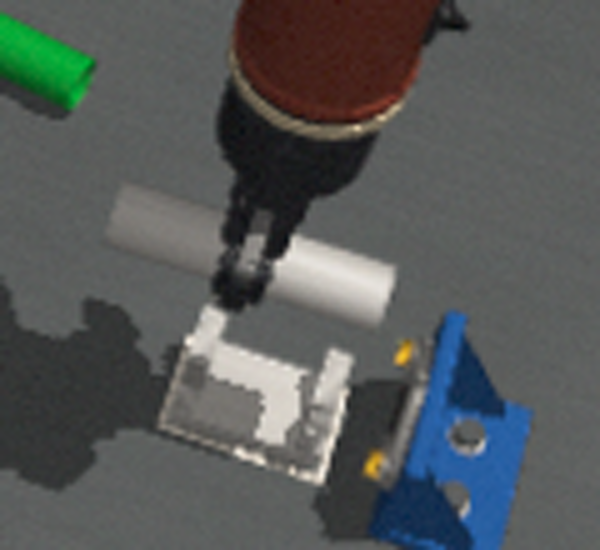

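The scene crop shows the pipe held roughly level and square above the block, with its right end at (390,295). I'll lower it with clearance behind the flange.

Call:
play_rows([
  {"linear":[0.005,-0.0004,0.01],"turn":[0,0,-0.0026],"jaw":0.03},
  {"linear":[0.01,-0.0004,0.025],"turn":[0,0,-0.0026],"jaw":0.03},
  {"linear":[0.015,-0.0004,0.04],"turn":[0,0,-0.0026],"jaw":0.03},
  {"linear":[0.0198,-0.0004,0.055],"turn":[0,0,-0.0026],"jaw":0.03},
  {"linear":[0.0198,-0.0004,0.07],"turn":[0,0,-0.0026],"jaw":0.03},
  {"linear":[0.0198,-0.0004,0.082],"turn":[0,0,-0.0026],"jaw":0.03},
  {"linear":[0.0198,-0.0004,0.09],"turn":[0,0,-0.0026],"jaw":0.03},
  {"linear":[0.0198,-0.0004,0.095],"turn":[0,0,-0.0026],"jaw":0.03},
  {"linear":[0.0198,-0.0004,0.095],"turn":[0,0,-0.0026],"jaw":0.03},
  {"linear":[0.0198,-0.0004,0.095],"turn":[0,0,-0.0026],"jaw":0.03},
  {"linear":[0.0198,-0.0004,0.095],"turn":[0,0,-0.0026],"jaw":0.03},
])

```text
time: 12.62
tool_pos: [0.5163, 0.1296, 0.053]
tcp_rot: [0.699, 0.715, 0.0, 0.0]
ft_force: [-0.2, 0.5, -3.3]
gripper_width: 0.037
```

Run:
```python
from h import *
go(((.516,.1415,.05),91.2))
```

```text
t 12.62 p [0.5163 0.1296 0.053 ] yaw 91.34 F [-0.2  0.5 -3.3] w 0.037 j [ 0.26  0.36 -0.68  1.92  0.28  0.95 -0.53]
lin [0.0119, -0.0001, 0.003] turn [0.0011, -0.0002, 0.0024]
```

Call:
play_rows([
  {"linear":[0.002,0,0],"turn":[0,0,0],"jaw":0.03},
  {"linear":[0.004,0,0.001],"turn":[0,0,0],"jaw":0.03},
  {"linear":[0.006,0,0.002],"turn":[0,0,0],"jaw":0.03},
  {"linear":[0.008,0,0.003],"turn":[0,0,0],"jaw":0.03},
  {"linear":[0.009,0,0.003],"turn":[0,0,0],"jaw":0.03},
  {"linear":[0.01,0,0.003],"turn":[0,0,0],"jaw":0.03},
  {"linear":[0.01,0,0.003],"turn":[0,0,0],"jaw":0.03},
  {"linear":[0.01,0,0.003],"turn":[0,0,0],"jaw":0.03},
])

```text
time: 13.28
tool_pos: [0.5155, 0.1395, 0.0493]
tcp_rot: [0.699, 0.715, -0.0, -0.0]
ft_force: [-0.1, -0.4, -2.5]
gripper_width: 0.0362
```

Call:
play_rows([
  {"linear":[0.001,0,0],"turn":[0,0,0],"jaw":0.03},
  {"linear":[0.002,0,0],"turn":[0,0,0],"jaw":0.03},
  {"linear":[0.002,0,0],"turn":[0,0,0],"jaw":0.03},
])

```text
time: 13.53
tool_pos: [0.5155, 0.1417, 0.0494]
tcp_rot: [0.699, 0.715, 0.0, -0.0]
ft_force: [0.8, 0.4, -3.6]
gripper_width: 0.0365
```

Call:
play_rows([
  {"linear":[0.001,0,0],"turn":[0,0,0],"jaw":0.03},
  {"linear":[0.002,0,0],"turn":[0,0,0],"jaw":0.03},
  {"linear":[0.002,0,0],"turn":[0,0,0],"jaw":0.03},
])

```text
time: 13.78
tool_pos: [0.5154, 0.1431, 0.0493]
tcp_rot: [0.699, 0.715, -0.0, 0.0]
ft_force: [-0.2, -1.4, -2.3]
gripper_width: 0.0367
```

Call:
play_rows([
  {"linear":[0.001,0,0],"turn":[0,0,0],"jaw":0.03},
  {"linear":[0.0015,0,0],"turn":[0,0,0],"jaw":0.03},
  {"linear":[0.0015,0,0],"turn":[0,0,0],"jaw":0.03},
])

```text
time: 14.03
tool_pos: [0.5153, 0.1432, 0.0491]
tcp_rot: [0.699, 0.715, -0.001, 0.0]
ft_force: [-1.0, -6.8, -1.9]
gripper_width: 0.0368
```

Run:
```python
from h import *
go(((.516,.1415,.047),91.2))
for n in("scene","top"): cv2.imwrite(f"pics/{n}5.png",r.camera(n)[:,:,::-1])
b=cv2.imread("pics/scene5.png");a=cv2.imread("pics/top5.png")
cv2.imwrite("pics/crop7.png",np.hstack([cv2.resize(b[185:265,385:475],None,fx=6,fy=6,interpolation=cv2.INTER_CUBIC),cv2.resize(a[180:260,170:215],None,fx=5,fy=6,interpolation=cv2.INTER_CUBIC)]))
```

```text
t 14.03 p [0.5153 0.1432 0.0491] yaw 91.27 F [-1.  -6.8 -1.9] w 0.0368 j [ 0.23  0.37 -0.68  1.92  0.29  0.95 -0.56]
lin [-0.0017, 0.0006, 0.0021] turn [-0.001, 0.0023, 0.0012]
```

View pics/crop7.png

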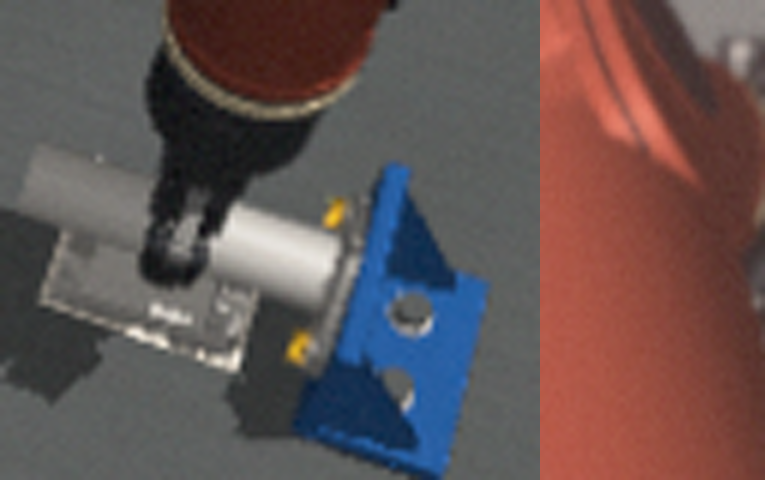

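The pipe touches the flange at (330,275), with Fy at -6.8 N. I'll ease off slightly, then lower into the vee.

Call:
play_rows([
  {"linear":[-0.0008,0.0005,0],"turn":[0,0,0],"jaw":0.03},
  {"linear":[-0.0008,0.0005,0.001],"turn":[0,0,0],"jaw":0.03},
  {"linear":[-0.0008,0.0005,0.002],"turn":[0,0,0],"jaw":0.03},
  {"linear":[-0.0008,0.0005,0.003],"turn":[0,0,0],"jaw":0.03},
  {"linear":[-0.0008,0.0005,0.003],"turn":[0,0,0],"jaw":0.03},
  {"linear":[-0.0008,0.0005,0.003],"turn":[0,0,0],"jaw":0.03},
])

```text
time: 14.63
tool_pos: [0.5161, 0.1432, 0.0472]
tcp_rot: [0.699, 0.715, -0.001, 0.001]
ft_force: [-5.9, -7.5, 11.9]
gripper_width: 0.0365
```

Call:
play_rows([
  {"linear":[0,0,0.001],"turn":[0,0,0],"jaw":0.03},
  {"linear":[0,0,0.002],"turn":[0,0,0],"jaw":0.03},
  {"linear":[0,0,0.002],"turn":[0,0,0],"jaw":0.03},
  {"linear":[0,0,0.002],"turn":[0,0,0],"jaw":0.03},
])

```text
time: 14.97
tool_pos: [0.5163, 0.1433, 0.0468]
tcp_rot: [0.699, 0.715, -0.001, 0.001]
ft_force: [-14.2, -10.3, 32.2]
gripper_width: 0.0367
```

Pipe is seated, with both sides loaded but unevenly (Fx -14 N). I'll ease sideways to centre it.

Call:
play_rows([
  {"linear":[0,-0.0004,0],"turn":[0,0,0],"jaw":0.03},
  {"linear":[0,-0.0008,0],"turn":[0,0,0],"jaw":0.03},
  {"linear":[0,-0.001,0],"turn":[0,0,0],"jaw":0.03},
  {"linear":[0,-0.001,0],"turn":[0,0,0],"jaw":0.03},
  {"linear":[0,-0.001,0],"turn":[0,0,0],"jaw":0.03},
  {"linear":[0,-0.001,0],"turn":[0,0,0],"jaw":0.03},
])

```text
time: 15.47
tool_pos: [0.5162, 0.1433, 0.0468]
tcp_rot: [0.699, 0.715, 0.0, 0.002]
ft_force: [-8.3, -9.4, 25.7]
gripper_width: 0.0367
```

Run:
```python
from h import *
go(((.516,.143,.047),91.2)); print(r.observe()["wrist_torque"],np.abs(r.observe()["qvel"]).max())
for n in("scene","top"): cv2.imwrite(f"pics/{n}6.png",r.camera(n)[:,:,::-1])
b=cv2.imread("pics/scene6.png");a=cv2.imread("pics/top6.png")
cv2.imwrite("pics/crop8.png",np.hstack([cv2.resize(b[195:265,385:455],None,fx=7,fy=7,interpolation=cv2.INTER_CUBIC),cv2.resize(a[190:240,220:260],None,fx=7,fy=9.8,interpolation=cv2.INTER_CUBIC)]))
# block corner and pipe end expected in crop px
an=np.radians(91.2); y=np.array([np.cos(an),np.sin(an)]); x=np.array([y[1],-y[0]]); c=np.array([.5155,.1423])
g=lambda i,j,z:np.r_[c+x*i+y*j,z]
P=[g(.028,-.045,0),g(.028,.045,0),g(-.019,-.075,.054),g(.019,-.075,.054),g(-.019,.075,.054),g(.019,.075,.054)]
print((((proj("scene",P)-(385,195))+.5)*7-.5).round(0).tolist())
```

```text
t 15.47 p [0.5162 0.1433 0.0468] yaw 91.25 F [-8.3 -9.4 25.7] w 0.0367 j [ 0.23  0.38 -0.67  1.92  0.29  0.94 -0.57]
lin [-0.0003, -0.0003, -0.0002] turn [0.0023, 0.002, 0.0008]
[-1.93977431  1.78391957 -0.44288403] 0.001275011414572646
[[60.0, 277.0], [264.0, 348.0], [45.0, 102.0], [19.0, 175.0], [392.0, 221.0], [371.0, 298.0]]
```

View pics/crop8.png

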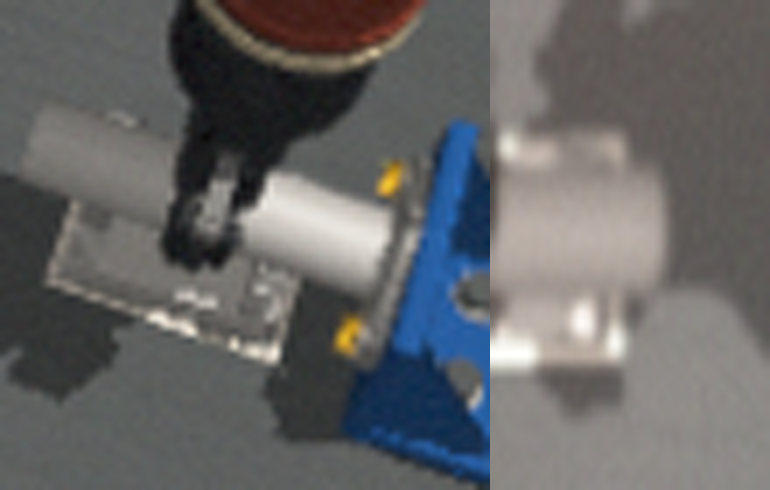

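The pipe is in the vee, with its end at the flange (390,260) and the block inside the chalk. One last small trim, then a hold.

Call:
play_rows([
  {"linear":[0,-0.0004,0.0002],"turn":[0,0,0],"jaw":0.03},
  {"linear":[0,-0.0008,0.0005],"turn":[0,0,0],"jaw":0.03},
  {"linear":[0,-0.0008,0.0005],"turn":[0,0,0],"jaw":0.03},
  {"linear":[0,-0.0008,0.0005],"turn":[0,0,0],"jaw":0.03},
  {"linear":[0,-0.0008,0.0005],"turn":[0,0,0],"jaw":0.03},
  {"linear":[0,-0.0008,0.0005],"turn":[0,0,0],"jaw":0.03},
])

```text
time: 16.07
tool_pos: [0.5162, 0.1433, 0.0468]
tcp_rot: [0.699, 0.715, 0.001, 0.002]
ft_force: [-7.8, -9.8, 28.2]
gripper_width: 0.0366
```

Run:
```python
from h import *
go(); o=r.observe(); print(np.abs(o["qvel"]).max())
a=o["ft_force"]
if a[2]>15 and abs(a[0])<12: print(r.hand_in())
```

```text
t 16.07 p [0.5162 0.1433 0.0468] yaw 91.23 F [-7.8 -9.8 28.2] w 0.0366 j [ 0.23  0.38 -0.68  1.92  0.29  0.94 -0.57]
0.0016698590845558895
the job is handed in; nothing more can be done
None
```

I slid the V-block along the bench into the chalk outline, laid the bright pipe in the vee against the flange, and handed in at 16.1 s while still pressing it down. No verdict was reported.

What the last checks showed:
- **V-block:** after I let it go, its corners matched the expected corners in both views to about 1.5 mm. In the last pictures it still stands inside the chalk.
- **Pipe end:** contact with the flange was felt at about 7 N and stayed near 10 N to the end.
- **Pipe height:** the pipe seated at the tool height I predicted, about 0.047 m, and the arm was at rest.
- **Press:** the wrist force showed about 28 N downward press and 8 N sideways. Neglecting friction, I estimate roughly 27 N and 16 N on the two sides of the vee.

The load stayed uneven between the two sides after two small sideways corrections, because the second one hardly changed it. The forces on each vee side are worked out from the wrist force, not measured directly. I did not re-measure the rusty pipe, can, brush or magnet at the end. The arm was kept clear of them throughout.

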